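# Open the lockout padlock in the bench cradle and hold it up

### The job

Set the red combination padlock into the raised cradle on the bench, dial up with its shackle astride the yellow tongue, and let go of it. Then turn the dial notch by notch until its white pointer clicks in at the white mark beside the shackle, and pull the shackle open as far as it goes while the lock sits in the cradle. Last, lift the opened lock out and finish still holding it in the gripper, dial up and roughly level, at least 15 cm above the bench, without ever dropping it or disturbing the other things.

Things in the scene. Friction and masses are not known exactly. Their poses are not given: they have to be found in the camera images.
- lock: Loose padlock, dial up, 0.36 kg. Red body 64 (x) x 52 (y) x 26 (z) mm; origin at its centre, 13 mm above its underside. x points to the steel shackle, z up out of the dial face. Grip the body across its 52 mm width (y); dial and grip bar on top reach 52 mm above the underside. White mark (10 x 6 mm) on the face at x = 26 mm; grey ticks at the other notches.
- dial (a joint): Dial angle (rad), anticlockwise from above positive; at 0 the bar's white pointer end points along the lock's +x to the white mark: the only setting that frees the shackle (within 0.15). Spring notches every 0.419 rad, one at 0, draw it in and click at about 0.06 N m. Starts in the notch at +0.84 or +1.26: turn it clockwise. It can be overshot (stops -0.95, +1.9).
- dial_grip (a point): Middle of the dial's black grip bar, on the dial axis, 28 mm above the lock's centre. Bar 36 mm long, 12 mm thick, 22 mm high (foot 11 mm below this point), on a black disc 38 mm across, 4 mm thick, on the lock's face. x runs along the bar to its white pointer end, z up; pinch the bar across its thickness (y), turn about z.
- shackle (a joint): How far the shackle is pulled out along the lock's +x (m): 0 shut, 0.016 fully open (stop). Blocked after 1 to 3 mm unless the dial is at 0; then it slides against about 2.5 N of friction and stays where it is left.
- shackle_grip (a point): Point midway between the shackle's straight legs, 62 mm along x from the lock's centre while shut; moves with the shackle. Legs: 8 mm steel bars along x at y = -15 and 15 mm (38 mm over both), from the body's end (x = 32 mm) to x = 70 mm; bow's outside at x = 89 mm; 13 mm above the underside. Pinch both legs together from above (along y), pull along +x.
- cradle_seat (a point): Centre of the fixed cradle's seat: level plate 86 (x) x 44 (y) mm, 60 mm above the bench, on a blue base 110 x 90 mm. The lock's underside rests here, its x along this x, centre 13 mm above. Yellow tongue (x 35 to 43, y -8 to 8, 20 mm high) goes between the legs; rear wall (inner face x = -35, 14 mm high) with cheeks at y = -29, 29 back of x = -27. 3 mm play each way; middle of the sides open.
- multimeter: Bystander: yellow multimeter 140 x 72 x 40 mm lying on its back; origin at the centre of its underside.
- screwdriver: Bystander: green screwdriver 160 mm long, 26 mm thick, lying along its x; origin near its middle on the bench.
- spool: Bystander: metal solder spool, 48 mm across, 31 mm high; origin at the centre of its underside.
- hasp: Bystander: lockout hasp, yellow plate 75 x 40 mm with a steel loop towards -x, 12 mm thick; origin on its underside.
- flux_jar: Bystander: jar with blue cap, 52 mm across, 55 mm high; origin at the centre of its underside.
- parts_tray: Bystander: blue divided tray 130 x 190 x 35 mm; origin at the centre of its underside.
- driver_can: Bystander: white lamp base 60 mm across with a brass cap, 57 mm high; origin at the centre of its underside.
Mind the look-alikes: they are no part of the job. Leave any turquoise look-alike of the lock alone.

How it is judged:
By the outcome, as a careful person would: the job done as asked, in the order asked, and still so for the second after the job is handed in, while the arm keeps its last pose, push and grip.
It also fails if it takes over 64 s, if anything falls off the work surface, if the arm or the gripper's body presses on something with over 40 N, if the wrist force passes 120 N, or if a joint passes its speed limit or range.

### The arm

A 6-joint arm with a two-finger parallel gripper is mounted at the origin on the work surface. World frame = base frame: x ahead of the robot, y to its left, z up, the work surface at z = 0. Lengths are in m, angles in rad, forces in N, time in s.
With the tool pointing down it reaches from about 0.375 to 0.975 m from the base axis. Payload 3.8 kg.
Tool frame: the origin (TCP) lies on the centre line of the jaws, within the pads' length; the fingertips stand 14 mm ahead of it and the grasp point (between the pads) lies 5 mm behind it; z points along the fingers, y is the line along which they close (so a half turn about z gives the same grasp; the last joint's range is limited). The gripper opens to 85 mm and grips with 20 to 120 N. Pads are 22 mm wide; open, the fingers measure 114 mm over their backs; the gripper's body (76 mm by 85 mm) begins 54 mm behind the grasp point. The pads swing forward as they close: fully open they stand 13 mm farther back than shut.
Start: joints at [1.118, 0.264, 1.604, -0, 1.274, -0.037], TCP at [0.273, 0.617, 0.245] pointing down, gripper open.
Joint ranges: [-2.63, 2.63], [-0.94, 2.18], [0.31, 2.57], [-1.31, 4.45], [0, 2.66], [-2.55, 2.55]. Speed limits (rad/s): [2.57, 2.57, 3.14, 3.14, 3.14, 3.14].

### API

Orientations are given as a rotation vector (axis times angle).
In Python, from workcell import bot, eyes, spot_in gives the robot as it stands.
- The arm moves only by the tool carry_out, never from a script. Its argument "series" is text: rows parted by semicolons, each of 4 numbers parted by spaces: the shift along the world's x, y, z in m, then the turn about the world's z in degrees. In form: tx ty tz roll; .... A call has 1 to 20 rows; each row shifts and turns the commanded pose from where the row before left it; what a row does not reach is not made up. A row lasts 1/8 s, in which the tool goes at most 62.5 mm and 10.7 degrees, less where a joint would pass 70% of its speed; a pose out of reach is approached as far as the arm can. A call is refused whole if a number of a shift passes 0.0625 or a number of a turn 10.7, either way. A call with a gripper value outside its range is refused whole. "jaw" is the gripper command: -1 is shut, 1 is fully open, values between are in proportion, set as the call begins (left out, the last holds). The fingers move at their own pace and stop on an object; "grip_force" is the grip in N (left out, the last holds). Time passes only in rows, so rows that do not move let the fingers close. It gives the time, the measured TCP pose, the force, the opening and the grip force at its end, in the units of the state.
- bot.read_state(): the state, without advancing time (a new reading comes with each control period).
- eyes.read_camera(name): name is "side" or "top"; returns (picture, depth): 384x512x3 uint8, blue, green, red; 384x512 float32, m along the optical axis (not along the pixel's ray), 0 where there is no reading.
- eyes.get_calibration(name): a dict with "K" (3x3 intrinsics, pixels), "position" and "rotation" of the camera in the world. Camera axes: x right, y down, z forward; pixel columns grow to the right and rows downward; lengths in m; the calibration is good to about 2 mm. A picture is of the moment at which its call begins. get_calibration takes no time and is no camera call.
- bot.finish_job(): hands the job in; it is judged then, once.
Trained networks look in the newest picture that a camera, given by its name, has taken for a name from the list of things; names that differ only in an ending like _2 or _b are one class to them, and where a whole thing is asked for, a point or a joint stands for the part that bears it (a point fixed in the world has none). Each returns a list of dicts, best first, with "score" (0 to 1); they miss things now and then, are a little off and sometimes report something else, mostly with a low value. They report only what shows in the picture. A call takes as long as a camera call. They do not tell look-alikes from the thing itself.
- spot_in(camera, target): "rect" ([centre column, centre row, width, height] in pixels, round what is visible of it).
The state is a dict: "time": time; "q": joint angles; "joint_vel": joint speeds; "joint_torque": joint torques, N m; "tool_pos": TCP position; "tcp_rot": TCP orientation; "wrist_force": force on the tool from outside, world axes, zero at the start; "torque": the same for the moment, N m; "width": opening from 0.0 (shut) to 1.0 (fully open); "grip_force": force on a finger pad.
Only numpy, scipy, OpenCV 4.12 (cv2) and the standard library are available. Lean on these libraries where they do the work, as an engineer would, in place of code of your own. Each camera call takes 0.05 s, during which the arm holds its last target. There are 200 camera calls.

## Working session

There is one attempt and no reset: what is moved stays moved. The work goes in short steps, Python scripts to look and compute and a tool call to move; the robot and the scene stay as the last step left them, time stands still between calls to the robot, and variables do not carry over. Pictures are saved under pics/ and viewed, at most 10 in all, crops included, and the job is handed in when it is done.

Besides the shell and the picture viewer there is one more tool, called after ">>>" in YAML: its name, and indented under it one key for each argument. carry_out: Moves the arm, as the interface text tells. Its arguments: {"type":"object","properties":{"series":{"type":"string"},"jaw":{"type":"number"},"grip_force":{"type":"number"}},"required":["series"]}

```bash
mkdir -p pics; ls
cat > h.py <<'E'
import numpy as np,cv2
from workcell import bot,eyes,spot_in
def shot(n):
    im,d=eyes.read_camera(n);return im,d,eyes.get_calibration(n)
def w(c,u,v,d):
    K=c["K"];p=np.array([(u-K[0][2])/K[0][0]*d,(v-K[1][2])/K[1][1]*d,d]);return np.array(c["rotation"])@p+np.array(c["position"])
def cloud(d,c):
    K=np.array(c["K"]);v,u=np.indices(d.shape)
    P=np.stack([(u-K[0,2])/K[0,0]*d,(v-K[1,2])/K[1,1]*d,d],-1)
    return P@np.array(c["rotation"]).T+np.array(c["position"])
E
python3 - <<'E'
from h import *
for n in("top","side"):
    im,d,c=shot(n);cv2.imwrite(f"pics/{n}0.png",im);np.savez(f"{n}0.npz",im=im,d=d)
    print(n,c["position"],np.round(c["rotation"],3).tolist(),c["K"])
    for t in("lock","cradle_seat","dial_grip","shackle_grip"):
        try:print(t,[(round(x["score"],2),np.round(x["rect"],0)) for x in spot_in(n,t)])
        except Exception as e:print(t,e)
print(bot.read_state())
E
```

```text
pics
top [ 0.40236708 -0.00301253  1.44674796] [-2.191, 2.155, -0.149] [[492.62075604   0.         256.05355831]
 [  0.         492.62075604 187.70270807]
 [  0.           0.           1.        ]]
lock [(0.98, array([131., 229.,  22.,  28.])), (0.94, array([204., 248.,  39.,  33.])), (0.59, array([233., 185.,  27.,  39.]))]
cradle_seat [(0.91, array([303., 194.,  44.,  43.]))]
dial_grip [(0.68, array([181., 196.,  14.,  15.])), (0.52, array([231., 191.,  10.,  16.])), (0.49, array([193., 251.,   9.,  11.]))]
shackle_grip [(0.57, array([215., 241.,  17.,  19.])), (0.57, array([237., 172.,  17.,  17.])), (0.5, array([178., 178.,  11.,  18.])), (0.48, array([145., 214.,  21.,  21.])), (0.2, array([378., 252.,  26.,  22.]))]
side [ 0.47982187 -0.67127515  0.6299567 ] [-2.277, 0.171, -0.06] [[355.2520155    0.         253.66881898]
 [  0.         355.2520155  195.03059294]
 [  0.           0.           1.        ]]
lock [(0.91, array([252., 194.,  46.,  23.])), (0.9, array([186., 180.,  31.,  30.])), (0.89, array([239., 164.,  44.,  22.])), (0.66, array([206., 142.,  37.,  21.])), (0.38,
[... 415 characters left out ...]
252., 163.,  14.,   8.]))]
{'time': 0.5, 'q': array([ 1.11810701e+00,  2.63918968e-01,  1.60401497e+00, -3.59223672e-05,
        1.27369872e+00, -3.69306174e-02]), 'joint_vel': array([-0.00033546,  0.00062514, -0.00011164, -0.00016106, -0.00095165,
       -0.00149636]), 'joint_torque': array([-7.13899190e-04, -5.14411783e+01, -3.67235649e+01,  6.76108675e-05,
        2.73562095e-03,  4.52014490e-05]), 'tool_pos': array([0.27264731, 0.61747171, 0.24525883]), 'tcp_rot': array([ 6.48357723e-01,  3.07393692e+00, -7.40403021e-05]), 'wrist_force': array([-0.8596837 , -0.90899236,  0.92638749]), 'torque': array([-0.01164782, -0.01432797, -0.02849833]), 'grip_force': 0.0, 'width': 1.001157669942552}
```

View pics/top0.png

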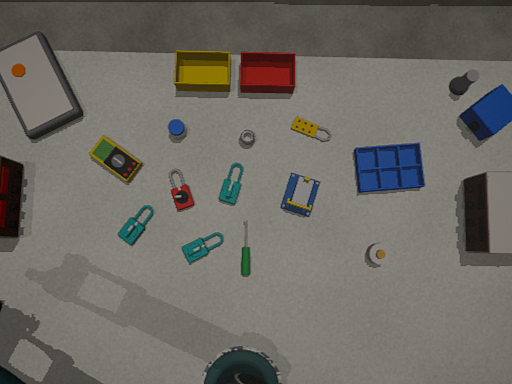

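View pics/side0.png

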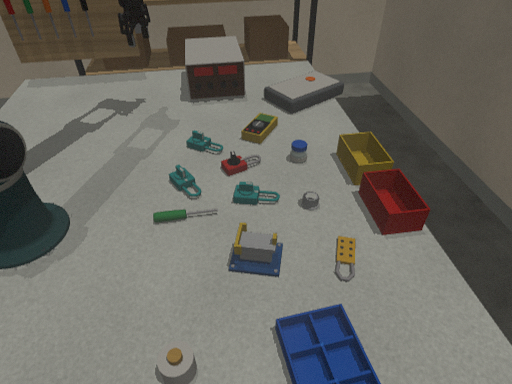

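The top view shows the red lock at (181,192) with its shackle pointing up-left. Look-alikes are the turquoise locks at (136,225), (203,248) and (232,185). The hasp at (311,128) could also be mistaken for it. The cradle is at (301,194). I choose the red one at (181,192) and will check it in a crop.

```bash
sed -i 's/np.array(c\["rotation"\])/R(c)/g' h.py; sed -i '2a def R(c): return cv2.Rodrigues(np.array(c["rotation"],float))[0]' h.py
cat >> h.py <<'E'
def ortho(im,d,c,x0,x1,y0,y1,z,s=1000):
    """metric map of plane z: rows = -x direction (x up), cols = -y (y left)"""
    xs=np.arange(x1,x0,-1/s);ys=np.arange(y1,y0,-1/s)
    X,Y=np.meshgrid(xs,ys,indexing="ij");P=np.stack([X,Y,np.full_like(X,z)],-1)-np.array(c["position"])
    p=P@R(c);K=c["K"]
    return cv2.remap(im,(p[...,0]/p[...,2]*K[0][0]+K[0][2]).astype("f4"),(p[...,1]/p[...,2]*K[1][1]+K[1][2]).astype("f4"),cv2.INTER_CUBIC)
E
python3 - <<'E'
from h import *
for n in("top","side"):
    z=np.load(n+"0.npz");im,d=z["im"],z["d"];c=eyes.get_calibration(n);P=cloud(d,c)
    if n=="top":
        print("table z",np.median(P[150:250,250:280,2]))
    hsv=cv2.cvtColor(im,cv2.COLOR_BGR2HSV)
    H,S,V=hsv[...,0],hsv[...,1],hsv[...,2]
    def st(nm,m):
        q=P[m&(d>0)];
        if len(q)<5:print(n,nm,len(q));return
        a=cv2.minAreaRect(q[:,:2].astype("f4")*1000)
        print(n,nm,len(q),"mean",q.mean(0).round(4),"zq",np.percentile(q[:,2],[5,50,95]).round(4),"rect",np.round(a[0]),np.round(a[1]),round(a[2],1))
    box=np.zeros(d.shape,bool)
    if n=="top": box[165:215,160:200]=1
    else: box[145:180,210:270]=1
    st("redlock",box&((H<8)|(H>172))&(S>120)&(V>60))
    box[:]=0
    if n=="top": box[165:222,275:328]=1
    else: box[220:280,222:290]=1
    st("blue",box&(H>100)&(H<125)&(S>120))
    st("yellow",box&(H>18)&(H<35)&(S>120))
    st("seat",box&(S<60)&(P[...,2]>.045))
z=np.load("top0.npz");c=eyes.get_calibration("top")
K=cv2.cvtColor
lk=w(c,180,190,1.40);cr=w(c,301,194,1.38);print(lk,cr)
o=[ortho(z["im"],z["d"],c,p[0]-.09,p[0]+.09,p[1]-.09,p[1]+.09,h,2000) for p,h in((lk.round(2),.026),(cr.round(2),.06))]
print(lk.round(2),cr.round(2))
cv2.imwrite("pics/c0.png",np.hstack([o[0][:360,:360],o[1][:360,:360]]))
E
```

```text
table z 0.0008893460753854887
top redlock 261 mean [0.5333 0.1784 0.0257] zq [0.0194 0.0263 0.033 ] rect [535. 182.] [64. 54.] 20.3
top blue 468 mean [ 0.5478 -0.1559  0.0109] zq [0.0059 0.0109 0.0159] rect [ 550. -162.] [ 87. 107.] 73.0
top yellow 104 mean [ 0.5287 -0.1566  0.0729] zq [0.0575 0.0744 0.0827] rect [ 551. -164.] [69. 84.] 72.1
top seat 407 mean [ 0.5535 -0.1645  0.0609] zq [0.056  0.0606 0.0658] rect [ 551. -166.] [65. 86.] 73.5
side redlock 209 mean [0.5374 0.1655 0.0202] zq [0.0075 0.023  0.0264] rect [536. 178.] [62. 51.] 19.9
side blue 198 mean [ 0.5644 -0.188   0.0086] zq [0.007  0.0086 0.0103] rect [ 552. -164.] [ 86. 105.] 73.0
side yellow 173 mean [ 0.5283 -0.1594  0.0698] zq [0.0563 0.0721 0.079 ] rect [ 561. -128.] [143.  85.] 74.1
side seat 612 mean [ 0.5514 -0.1674  0.0578] zq [0.052  0.0584 0.0602] rect [ 552. -168.] [69. 82.] 66.7
[0.55241741 0.1830388  0.05045685] [ 0.54433948 -0.15865056  0.07700883]
[0.55 0.18 0.05] [ 0.54 -0.16  0.08]
```

View pics/c0.png

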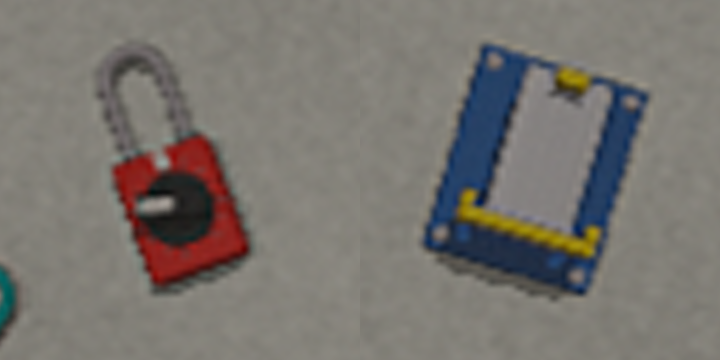

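>>> carry_out:
  series: "0.0262 -0.0437 -0.01 4.41;0.0262 -0.0437 -0.01 4.41;0.0262 -0.0437 -0.01 4.41;0.0262 -0.0437 -0.01 4.41;0.0262 -0.0437 -0.01 4.41;0.0262 -0.0437 -0.01 4.41;0.0262 -0.0437 -0.01 4.41;0.0262 -0.0437 -0.01 4.41;0.0262 -0.0437 -0.01 4.41;0.0262 -0.0437 -0.01 4.41;0 0 0 0;0 0 0 0"
  jaw: 1
  grip_force: 60

```text
time: 2.0
tool_pos: [0.5345, 0.1806, 0.1454]
tcp_rot: [0.551, -3.093, -0.001]
wrist_force: [0.3, -0.1, 0.1]
width: 0.999
grip_force: 0.0
```

>>> carry_out:
  series: "0.001 -0.0006 -0.03 0;0 0 -0.03 0;0 0 -0.03 0;0 0 -0.02 0;0 0 -0.012 0;0 0 -0.005 0;0 0 0 0;0 0 0 0"

```text
time: 3.0
tool_pos: [0.5365, 0.1802, 0.0193]
tcp_rot: [-0.553, 3.091, 0.0]
wrist_force: [-0.7, -0.7, 1.1]
width: 0.999
grip_force: 0.0
```

>>> carry_out:
  series: "0 0 0 0;0 0 0 0;0 0 0 0;0 0 0 0;0 0 0 0;0 0 0 0;0 0 0 0;0 0 0 0"
  jaw: -1
  grip_force: 50

```text
time: 4.0
tool_pos: [0.5363, 0.18, 0.019]
tcp_rot: [-0.553, 3.091, 0.0]
wrist_force: [-0.0, -0.5, 6.1]
width: 0.596
grip_force: 54.1
```

>>> carry_out:
  series: "0 0 0.01 0;0 0 0.03 0;0 0 0.04 0;0 0 0.04 0;0 0 0.02 0;0 -0.03 0 -3;0.001 -0.04 0 -4;0.002 -0.04 0 -4;0.002 -0.04 0 -4;0.002 -0.04 0 -4;0.002 -0.04 0 -4;0.002 -0.04 0 -4;0.001 -0.03 0 -4;0.001 -0.02 0 -3.2;0.0007 -0.014 0 -3;0 -0.01 0 0;0 0 0 0;0 0 0 0"

```text
time: 6.25
tool_pos: [0.5493, -0.1634, 0.1582]
tcp_rot: [-0.461, -3.107, -0.001]
wrist_force: [0.2, -0.6, -3.5]
width: 0.595
grip_force: 53.4
```

Run:
```python
from h import *
s=bot.read_state();print(s["tool_pos"],s["tcp_rot"],s["wrist_force"])
z=s["tool_pos"][2]
out=[]
for n in("top","side"):
    im,d,c=shot(n);np.savez(f"{n}1.npz",im=im,d=d);P=cloud(d,c)
    hsv=cv2.cvtColor(im,cv2.COLOR_BGR2HSV);H,S,V=cv2.split(hsv)
    m=((H<8)|(H>172))&(S>110)&(V>40)&(abs(P[...,0]-.55)<.08)&(abs(P[...,1]+.16)<.1)&(P[...,2]>.08)
    q=P[m];a=cv2.minAreaRect(q[:,:2].astype("f4")*1000);print(n,len(q),a,np.percentile(q[:,2],[2,50,98]))
    if n=="side":
        v,u=np.where(m);cv2.imwrite("pics/s1.png",cv2.resize(im[v.min()-40:v.max()+100,u.min()-60:u.max()+60],None,fx=4,fy=4,interpolation=2)[:600,:800])
```

```text
[ 0.54928943 -0.16343851  0.15817427] [-4.61008693e-01 -3.10724644e+00 -6.37108148e-04] [ 0.17832627 -0.61678128 -3.5016969 ]
top 68 ((516.6268920898438, -135.46746826171875), (32.24867630004883, 85.50687408447266), 19.676681518554688) [0.14775699 0.16500677 0.53560613]
side 333 ((545.5810546875, -183.6444091796875), (78.68626403808594, 70.55076599121094), 85.13320922851562) [0.14439297 0.16254888 0.19462133]
```

View pics/s1.png

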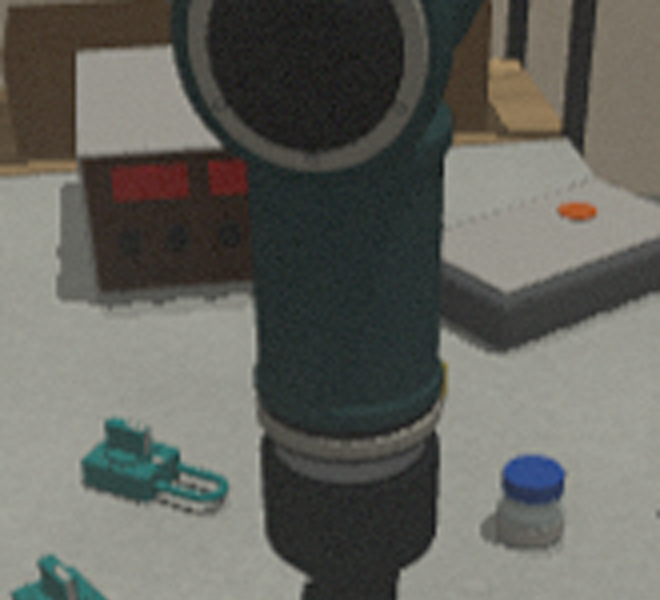

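The crop was framed too high: it shows the wrist and the turquoise locks, not the held lock. I'll reframe it.

Run:
```python
from h import *
z=np.load("side1.npz");im,d=z["im"],z["d"];c=eyes.get_calibration("side");P=cloud(d,c)
H,S,V=cv2.split(cv2.cvtColor(im,cv2.COLOR_BGR2HSV))
m=((H<8)|(H>172))&(S>110)&(V>40)&(abs(P[...,0]-.55)<.08)&(abs(P[...,1]+.16)<.08)&(P[...,2]>.12)&(P[...,2]<.18)
m=cv2.morphologyEx(m.astype("u1"),cv2.MORPH_OPEN,np.ones((2,2)))>0
v,u=np.where(m);print(m.sum(),v.min(),v.max(),u.min(),u.max())
g=np.array([-.17,0,0])
t=np.array([.5493,-.1634]);ang=np.deg2rad(-16.9);ex=np.array([np.cos(ang),np.sin(ang)]);ey=np.array([-ex[1],ex[0]])
q=P[m];L=np.c_[(q[:,:2]-t)@ex,(q[:,:2]-t)@ey,q[:,2]];print("lock-frame pct",np.percentile(L,[2,10,50,90,98],axis=0).round(4).tolist())
# shackle-ish: grey points ahead of body
a=np.c_[(P[...,:2].reshape(-1,2)-t)@ex,(P[...,:2].reshape(-1,2)-t)@ey,P[...,2].ravel()]
k=(a[:,0]>.036)&(a[:,0]<.1)&(abs(a[:,1])<.03)&(a[:,2]>.12)&(a[:,2]<.18);b=a[k];print(k.sum(),np.percentile(b,[2,50,98],axis=0).round(4).tolist())
print("shackle z by x:",[(x,np.median(b[(abs(b[:,0]-x)<.005),2]).round(4)) for x in(.045,.055,.065,.075,.085)])
cx,cy=int(np.median(u)),int(np.median(v))
cv2.imwrite("pics/s2.png",cv2.resize(im[cy-50:cy+100,cx-90:cx+90],None,fx=4,fy=4,interpolation=2))
```

```text
316 199 223 239 272
lock-frame pct [[-0.0266, -0.058, -0.0001], [-0.0229, -0.0271, 0.1447], [0.0199, -0.0243, 0.1609], [0.0308, 0.0127, 0.1646], [0.0324, 0.1181, 0.2031]]
227 [[0.0367, -0.0193, 0.1481], [0.0628, -0.0059, 0.1535], [0.0866, 0.0161, 0.1559]]
shackle z by x: [(0.045, np.float64(0.1533)), (0.055, np.float64(0.1534)), (0.065, np.float64(0.1532)), (0.075, np.float64(0.1536)), (0.085, np.float64(0.1538))]
```

View pics/s2.png

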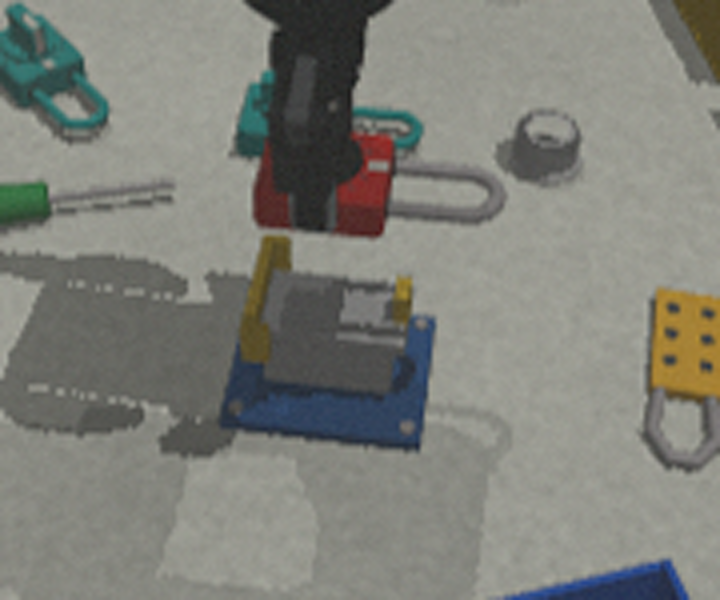

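Run:
```python
from h import *
t=np.array([.550,-.164]);ang=np.deg2rad(-17);ex=np.array([np.cos(ang),np.sin(ang)]);ey=np.array([-ex[1],ex[0]])
for n in("top","side"):
    z=np.load(n+"0.npz");im,d=z["im"],z["d"];c=eyes.get_calibration(n);P=cloud(d,c)
    H,S,V=cv2.split(cv2.cvtColor(im,cv2.COLOR_BGR2HSV))
    a=np.stack([(P[...,:2]-t)@ex,(P[...,:2]-t)@ey,P[...,2]],-1)
    near=(abs(a[...,0])<.07)&(abs(a[...,1])<.06)
    Y=near&(H>18)&(H<35)&(S>100)&(a[...,2]>.055)
    T=a[Y&(a[...,0]>.02)];W=a[Y&(a[...,0]<.0)]
    f=lambda q:(len(q),(np.percentile(q,[3,50,97],axis=0)*1000).round(1).tolist())
    print(n,"tongue",f(T));print(n,"wall",f(W))
    G=a[near&(S<70)&(abs(a[...,2]-.06)<.006)];print(n,"plate",f(G))
    B=near&(H>100)&(H<125)&(S>120)&(abs(a[...,2]-.01)<.008);print(n,"base",f(a[B]), cv2.minAreaRect(P[B][:,:2].astype("f4")*1000))
    # plate y profile along mid: range of y for -.02<x<.03
    g=G[(G[:,0]>-.02)&(G[:,0]<.03)];print("plate y",np.percentile(g[:,1]*1000,[1,50,99]).round(1), "slopes",[np.percentile(g[abs(g[:,0]-x)<.006][:,1]*1000,[3,97]).round(1).tolist() for x in(-.012,.0,.012,.024)])
```

```text
top tongue (21, [[36.0, -5.7, 62.8], [38.6, 1.4, 78.9], [43.6, 7.9, 85.7]])
top wall (85, [[-40.9, -32.8, 57.8], [-37.9, -2.0, 74.0], [-28.2, 34.3, 79.7]])
top plate (385, [[-30.2, -20.4, 55.7], [3.8, 0.3, 60.5], [39.3, 21.2, 65.1]])
top base (464, [[-52.3, -40.4, 4.9], [-2.7, 22.8, 10.9], [50.5, 44.0, 16.2]]) ((550.4820556640625, -162.31759643554688), (86.88736724853516, 107.22817993164062), 73.00119018554688)
plate y [-21.1   0.3  21.8] slopes [[-19.1, 21.4], [-20.4, 20.0], [-20.3, 20.8], [-20.1, 20.7]]
side tongue (37, [[36.7, -7.4, 63.6], [40.1, -4.7, 77.5], [43.2, 6.8, 79.7]])
side wall (169, [[-41.2, -34.2, 56.4], [-35.5, -6.4, 71.5], [-27.9, 33.4, 74.1]])
side plate (560, [[-32.8, -20.7, 55.7], [1.8, -2.1, 58.6], [38.2, 21.8, 60.5]])
side base (198, [[-40.6, -40.8, 6.8], [30.0, -30.1, 8.6], [53.9, 33.6, 10.5]]) ((551.8125610351562, -163.8809356689453), (86.43547058105469, 105.0802230834961), 73.01924133300781)
plate y [-21.   -1.7  22.5] slopes [[-20.6, 21.6], [-21.0, 20.8], [-20.4, 21.4], [-20.5, 21.5]]
```

The lock hangs level under the gripper with its shackle towards the tongue. The cradle is fitted at (0.550, -0.164), yaw -17°. Next I'll lower it.

>>> carry_out:
  series: "0.0015 -0.0006 -0.01 0;0 0 -0.02 0;0 0 -0.02 0;0 0 -0.015 0;0 0 -0.006 0;0 0 -0.003 0;0 0 0 0;0 0 0 0"

```text
time: 7.35
tool_pos: [0.5515, -0.165, 0.0851]
tcp_rot: [0.462, 3.106, -0.0]
wrist_force: [0.0, -0.1, -3.3]
width: 0.594
grip_force: 53.3
```

>>> carry_out:
  series: "0 0 -0.0025 0;0 0 -0.001 0;0 0 0 0;0 0 0 0"

```text
time: 7.85
tool_pos: [0.5509, -0.1647, 0.0808]
tcp_rot: [0.462, 3.107, -0.0]
wrist_force: [0.5, 0.5, -3.5]
width: 0.597
grip_force: 53.4
```

>>> carry_out:
  series: "0 0 -0.001 0;0 0 -0.0005 0;0 0 -0.0005 0;0 0 0 0"

```text
time: 8.35
tool_pos: [0.5509, -0.1648, 0.079]
tcp_rot: [0.462, 3.107, -0.0]
wrist_force: [-1.0, 1.1, 0.2]
width: 0.595
grip_force: 53.8
```

>>> carry_out:
  series: "0 0 -0.0005 0;0 0 0 0;0 0 0 0"

```text
time: 8.72
tool_pos: [0.5509, -0.1647, 0.079]
tcp_rot: [0.462, 3.107, -0.0]
wrist_force: [-3.2, 2.1, 6.8]
width: 0.593
grip_force: 54.4
```

>>> carry_out:
  series: "0 0 0 0;0 0 0 0;0 0 0 0;0 0 0 0;0 0 0.02 0;0 0 0.03 0;0 0 0.04 -10.7;0 0 0.04 -10.7;0 0 0.03 -10.7;-0.03 0.03 0 -10.7;-0.05 0.05 0 -10.7;-0.05 0.05 0 -10.7;-0.05 0.05 0 -10.7;0 0 0 -10.7;0 0 0 -10.7;0 0 0 0"
  jaw: 1

```text
time: 10.72
tool_pos: [0.3895, -0.0029, 0.2398]
tcp_rot: [2.616, 1.737, 0.003]
wrist_force: [0.4, 0.3, -0.7]
width: 1.0
grip_force: 0.0
```

```bash
cat > dial.py <<'E'
from h import *
import sys
tag=sys.argv[1]
s=bot.read_state();print(s["time"],s["tool_pos"],s["tcp_rot"])
t=np.array([.550,-.164]);ang=np.deg2rad(-17);ex=np.array([np.cos(ang),np.sin(ang)]);ey=np.array([-ex[1],ex[0]])
f=lambda q:(len(q),(np.percentile(q,[3,50,97],axis=0)*1000).round(1).tolist()) if len(q)>3 else len(q)
for n in("top","side"):
    im,d,c=shot(n);np.savez(f"{n}_{tag}.npz",im=im,d=d);P=cloud(d,c)
    H,S,V=cv2.split(cv2.cvtColor(im,cv2.COLOR_BGR2HSV))
    a=np.stack([(P[...,:2]-t)@ex,(P[...,:2]-t)@ey,P[...,2]],-1)
    near=(abs(a[...,0])<.12)&(abs(a[...,1])<.05)
    r=near&((H<8)|(H>172))&(S>110)&(a[...,2]>.05)
    if r.sum()>5: print(n,"red",f(a[r]),cv2.minAreaRect(P[r][:,:2].astype("f4")*1000))
    print(n,"shackle",f(a[near&(a[...,0]>.05)&(a[...,2]>.06)&(a[...,2]<.085)]))
    k=near&(np.hypot(a[...,0],a[...,1])<.03)&(a[...,2]>.1)&(a[...,2]<.13)
    if k.sum()>5:
        q=a[k][:,:2];w_,v_=np.linalg.eigh(np.cov(q.T));print(n,"bar",f(a[k]),"dir",np.rad2deg(np.arctan2(v_[1,1],v_[0,1])))
        print(n,"white",f(a[k&(V>130)]))
if 1:
    z=np.load(f"top_{tag}.npz");c=eyes.get_calibration("top")
    o=ortho(z["im"],0,c,.48,.66,-.25,-.10,.105,2500)
    z=np.load(f"side_{tag}.npz");o2=z["im"][190:290,205:315];o2=cv2.resize(o2,None,fx=375/110,fy=375/110,interpolation=2)
    h=max(o.shape[0],o2.shape[0]);p=lambda x:cv2.copyMakeBorder(x,0,h-x.shape[0],0,0,0)
    cv2.imwrite(f"pics/{tag}.png",np.hstack([p(o),p(o2)]))
E
python3 dial.py d1
```

```text
10.725 [ 0.38948237 -0.00286302  0.2397812 ] [2.61613681 1.73664172 0.00304519]
top red (281, [[-29.6, -24.7, 71.1], [-6.2, 1.8, 86.4], [30.7, 23.6, 93.3]]) ((550.7709350585938, -165.50262451171875), (50.548828125, 62.97209167480469), 72.79495239257812)
top shackle (93, [[51.4, -19.7, 71.4], [72.9, -2.6, 76.5], [89.1, 16.0, 81.1]])
top bar (68, [[-6.4, -17.8, 102.6], [1.3, -1.7, 111.9], [10.8, 15.0, 117.8]]) dir 71.81271845166451
top white (11, [[1.4, -0.1, 108.6], [4.2, 7.4, 114.4], [7.1, 14.1, 118.1]])
side red (494, [[-28.5, -27.6, 66.2], [2.7, -20.5, 83.5], [31.7, 20.8, 86.1]]) ((550.61083984375, -166.2440948486328), (53.22323226928711, 63.39384841918945), 72.77403259277344)
side shackle (152, [[51.2, -19.6, 70.3], [70.1, -5.3, 74.6], [87.3, 15.5, 77.2]])
side bar (109, [[-8.3, -19.0, 101.0], [1.2, -4.6, 110.0], [10.1, 12.3, 112.7]]) dir 70.94171098610487
side white (10, [[1.0, 5.0, 110.0], [4.0, 9.8, 111.3], [7.3, 13.6, 112.8]])
```

View pics/d1.png

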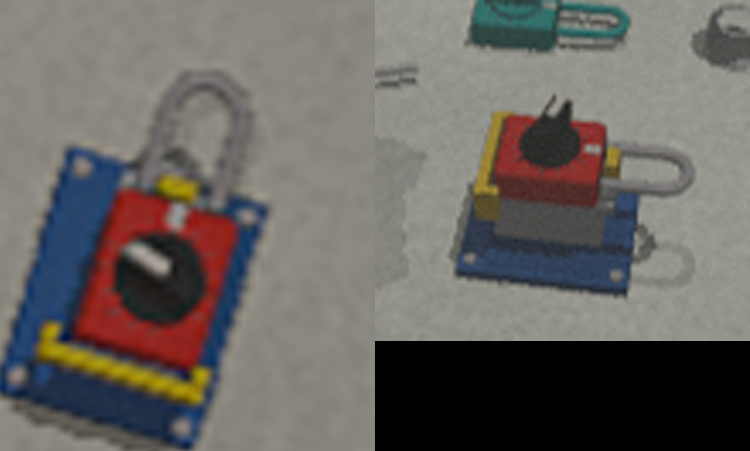

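The lock is seated astride the tongue, with the dial bar at about +72° (1.26 rad), three notches from the mark. Next I'll pinch the bar.

>>> carry_out:
  series: "0.04 -0.0406 0 -6;0.04 -0.04 0 -6.2;0.04 -0.041 -0.02 0;0.041 -0.041 -0.03 0;0 0 -0.03 0;0 0 -0.025 0;0 0 0 0;0 0 0 0"
  jaw: 0
  grip_force: 25

```text
time: 11.82
tool_pos: [0.5492, -0.1642, 0.1356]
tcp_rot: [2.788, 1.447, 0.001]
wrist_force: [0.2, -0.4, 0.5]
width: 0.499
grip_force: 0.0
```

>>> carry_out:
  series: "0.0013 -0.0013 -0.015 0;0 0 -0.01 0;0 0 -0.0035 0;0 0 0 0;0 0 0 0"

```text
time: 12.45
tool_pos: [0.5501, -0.1652, 0.1064]
tcp_rot: [2.789, 1.446, 0.001]
wrist_force: [-0.7, -0.3, 0.1]
width: 0.502
grip_force: 0.0
```

>>> carry_out:
  series: "0 0 0 0;0 0 0 0;0 0 0 0;0 0 0 0;0 0 0 0;0 0 0 0"
  jaw: -1

```text
time: 13.2
tool_pos: [0.5503, -0.1654, 0.1067]
tcp_rot: [2.788, 1.446, 0.001]
wrist_force: [0.4, -0.5, 4.2]
width: 0.131
grip_force: 30.6
```

>>> carry_out:
  series: "0 0 0 -6;0 0 0 -6;0 0 0 -6;0 0 0 -6;0 0 0 0;0 0 0 0"

```text
time: 13.95
tool_pos: [0.5499, -0.1649, 0.1066]
tcp_rot: [-3.028, -0.834, -0.0]
wrist_force: [-1.5, -0.2, 4.9]
width: 0.131
grip_force: 30.8
```

```bash
python3 -c "
from h import *
s=bot.read_state();print(s['wrist_force'],s['torque'],s['width'])"
```

```text
[-1.48296382 -0.18266254  4.87159966] [ 0.10187729  0.16259688 -0.05927002] 0.13129049093227663
```

>>> carry_out:
  series: "0 0 0 -6;0 0 0 -6;0 0 0 -6;0 0 0 -6;0 0 0 0;0 0 0 0"

```text
time: 14.7
tool_pos: [0.5497, -0.1645, 0.1066]
tcp_rot: [-3.135, -0.186, 0.0]
wrist_force: [-1.4, 2.7, 7.4]
width: 0.135
grip_force: 30.9
```

>>> carry_out:
  series: "0 0 0 -6;0 0 0 -6;0 0 0 -6;0 0 0 -6;0 0 0 0;0 0 0 0;0 0 0 0"

```text
time: 15.58
tool_pos: [0.5498, -0.1641, 0.1066]
tcp_rot: [-3.104, 0.47, 0.001]
wrist_force: [-0.1, 3.7, 7.4]
width: 0.137
grip_force: 30.9
```

```bash
python3 -c "
from h import *
s=bot.read_state();print(s['wrist_force'],s['torque'],s['width'])"
```

```text
[-0.06386296  3.73861742  7.37043399] [ 0.58216885  0.18964398 -0.00100103] 0.13706232821327813
```

>>> carry_out:
  series: "0 0 0 0;0 0 0 0;0 0 0 0;0 0 0.02 0;0 0 0.04 0;0 0 0.04 0;-0.05 0.05 0.03 0;-0.055 0.055 0 0;-0.055 0.055 0 0;0 0 0 0"
  jaw: 0

```text
time: 16.82
tool_pos: [0.4179, -0.034, 0.2314]
tcp_rot: [-3.106, 0.465, -0.001]
wrist_force: [0.6, -0.8, 0.4]
width: 0.499
grip_force: 0.0
```

```bash
python3 dial.py d2
```

```text
16.825 [ 0.41787673 -0.03396673  0.23135918] [-3.10637586e+00  4.64906766e-01 -7.95905668e-04]
top red (280, [[-31.0, -25.0, 72.9], [-7.2, 3.1, 86.4], [29.6, 23.9, 92.3]]) ((549.9334106445312, -164.693603515625), (50.41724395751953, 63.06204605102539), 71.6764907836914)
top shackle (87, [[50.8, -21.5, 71.0], [71.1, -3.6, 77.1], [87.0, 15.2, 82.8]])
top bar (63, [[-16.3, -6.7, 102.3], [0.7, -0.7, 111.2], [17.4, 4.3, 117.9]]) dir 179.39264696820143
top white (8, [[2.6, -3.6, 108.2], [7.1, -0.8, 111.7], [12.9, 0.4, 117.8]])
side red (464, [[-29.4, -27.4, 66.3], [2.7, -21.2, 83.6], [30.6, 18.5, 86.3]]) ((549.7448120117188, -165.7221221923828), (53.21802520751953, 63.05939865112305), 72.31963348388672)
side shackle (150, [[51.5, -21.2, 70.4], [70.1, -5.8, 74.6], [86.0, 14.5, 76.5]])
side bar (134, [[-16.6, -7.4, 100.9], [-0.0, -4.9, 109.6], [17.4, 3.6, 112.2]]) dir 178.1857570740441
side white (9, [[1.5, -0.9, 110.2], [7.4, 0.7, 111.5], [15.2, 2.6, 112.8]])
```

View pics/d2.png

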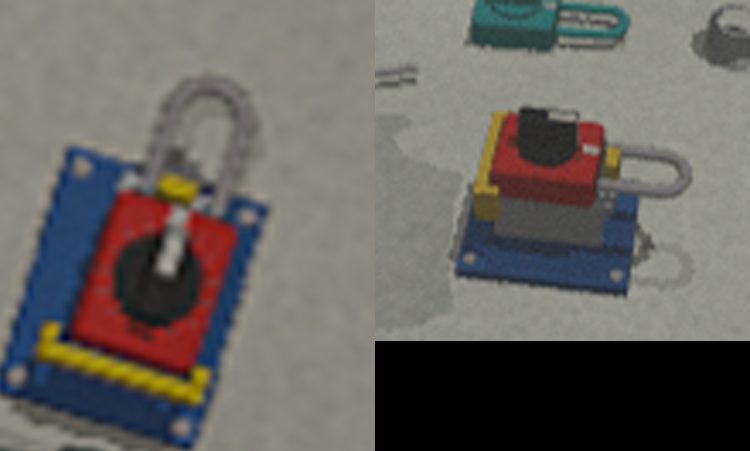

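The pointer sits at the white mark, at about -1°. Now the shackle.

>>> carry_out:
  series: "0.038 -0.03 0 -0.8;0.038 -0.03 0 0;0.038 -0.03 0 0;0.038 -0.03 0 0;0.0389 -0.0304 0 0;0 0 -0.04 0;0 0 -0.04 0;0 0 0 0;0 0 0 0"
  jaw: 0.5
  grip_force: 40

```text
time: 18.05
tool_pos: [0.6129, -0.1875, 0.1519]
tcp_rot: [3.102, -0.492, 0.003]
wrist_force: [0.2, -0.1, 0.1]
width: 0.746
grip_force: 0.0
```

>>> carry_out:
  series: "-0.0035 0.0028 -0.02 0;0 0 -0.03 0;0 0 -0.02 0;0 0 -0.01 0;0 0 0 0;0 0 0 0"

```text
time: 18.8
tool_pos: [0.609, -0.184, 0.0716]
tcp_rot: [3.103, -0.491, 0.003]
wrist_force: [0.6, -0.3, 0.4]
width: 0.752
grip_force: 0.0
```

>>> carry_out:
  series: "0 0 0 0;0 0 0 0;0 0 0 0;0 0 0 0;0 0 0 0;0 0 0 0"
  jaw: -1

```text
time: 19.55
tool_pos: [0.609, -0.1839, 0.0714]
tcp_rot: [3.103, -0.491, 0.003]
wrist_force: [0.0, 0.5, 6.4]
width: 0.426
grip_force: 39.7
```

>>> carry_out:
  series: "0.0038 -0.0012 0 0;0.0038 -0.0012 0 0;0.0038 -0.0012 0 0;0.0038 -0.0012 0 0;0 0 0 0;0 0 0 0"

```text
time: 20.3
tool_pos: [0.6229, -0.1884, 0.0706]
tcp_rot: [-3.103, 0.491, 0.002]
wrist_force: [-1.3, 0.9, 4.5]
width: 0.426
grip_force: 39.8
```

>>> carry_out:
  series: "0.0019 -0.0006 0 0;0.0019 -0.0006 0 0;0 0 0 0;0 0 0 0"

```text
time: 20.8
tool_pos: [0.6254, -0.1892, 0.07]
tcp_rot: [-3.103, 0.491, 0.007]
wrist_force: [-4.3, 0.5, 5.6]
width: 0.427
grip_force: 39.8
```

>>> carry_out:
  series: "0.0019 -0.0006 0 0;0.001 -0.0003 0 0;0 0 0 0;0 0 0 0"

```text
time: 21.3
tool_pos: [0.6264, -0.1895, 0.0693]
tcp_rot: [-3.102, 0.49, 0.014]
wrist_force: [-7.8, 2.5, 6.4]
width: 0.428
grip_force: 39.8
```

>>> carry_out:
  series: "0.0019 -0.0006 0 0;0.001 -0.0003 0 0;0 0 0 0;0 0 0 0"

```text
time: 21.8
tool_pos: [0.6271, -0.1896, 0.068]
tcp_rot: [-3.101, 0.49, 0.021]
wrist_force: [-11.6, 3.2, 6.9]
width: 0.425
grip_force: 39.6
```

>>> carry_out:
  series: "0 0 0 0;0 0 0 0;0 0 0 0;0 0 0.02 0;0 0 0.04 0;0 0 0.05 0;-0.05 0.06 0.03 0;-0.055 0.06 0 0;-0.055 0.05 0 0;0 0 0 0"
  jaw: 0.5

```text
time: 23.05
tool_pos: [0.5035, -0.0561, 0.2034]
tcp_rot: [-3.103, 0.487, 0.002]
wrist_force: [0.7, 0.1, -0.0]
width: 0.754
grip_force: 0.0
```

```bash
python3 dial.py d3
```

```text
23.05 [ 0.50354316 -0.0561132   0.20340584] [-3.10314869e+00  4.86643256e-01  2.21455351e-03]
top red (47, [[-73.7, -26.1, 83.7], [6.3, -18.6, 88.5], [31.5, 29.6, 560.7]]) ((530.3909912109375, -156.80514526367188), (25.349477767944336, 115.59880828857422), 41.23664474487305)
top shackle (113, [[53.7, -21.6, 70.6], [83.4, -5.6, 76.6], [104.5, 14.7, 81.9]])
side red (467, [[-27.8, -27.5, 66.4], [4.9, -22.0, 83.6], [32.1, 18.1, 87.0]]) ((550.5097045898438, -167.44253540039062), (51.88644790649414, 64.64006042480469), 74.17536926269531)
side shackle (213, [[51.8, -21.2, 70.1], [78.3, -6.0, 74.5], [102.4, 14.0, 76.9]])
side bar (136, [[-15.3, -7.7, 101.3], [2.3, -5.1, 109.8], [18.7, 4.1, 112.5]]) dir 178.984673733949
side white 3
```

View pics/d3.png

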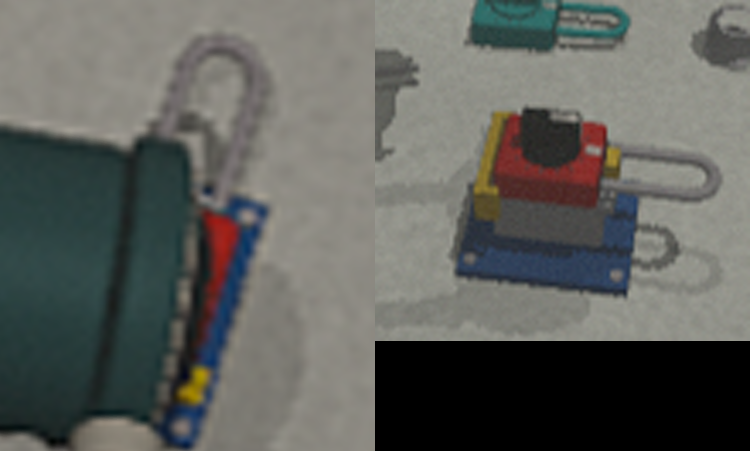

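Shackle bow moved out about 16 mm relative to the body: it's fully open. The pointer is still on the mark. Next I'll regrip the body and lift.

>>> carry_out:
  series: "0.0159 -0.0365 0 0.5;0.0159 -0.0365 0 0;0.0158 -0.0365 0 0;0 0 -0.04 0;0 0 0 0;0 0 0 0"
  jaw: 1
  grip_force: 60

```text
time: 23.9
tool_pos: [0.5556, -0.1687, 0.1638]
tcp_rot: [3.105, -0.478, 0.001]
wrist_force: [-0.5, -0.1, -0.6]
width: 1.001
grip_force: 0.0
```

>>> carry_out:
  series: "-0.0043 0.0031 -0.02 0;0 0 -0.03 0;0 0 -0.02 0;0 0 -0.01 0;0 0 -0.0045 0;0 0 0 0;0 0 0 0"

```text
time: 24.78
tool_pos: [0.5511, -0.1652, 0.0793]
tcp_rot: [3.105, -0.478, 0.002]
wrist_force: [-0.3, 0.0, -0.2]
width: 1.0
grip_force: 0.0
```

>>> carry_out:
  series: "0 0 0 0;0 0 0 0;0 0 0 0;0 0 0 0;0 0 0 0;0 0 0 0;0 0 0 0"
  jaw: -1

```text
time: 25.65
tool_pos: [0.5509, -0.165, 0.0792]
tcp_rot: [3.105, -0.478, 0.002]
wrist_force: [-1.3, 1.1, 5.2]
width: 0.593
grip_force: 65.5
```

>>> carry_out:
  series: "0 0 0.004 0;0 0 0.008 0;0 0 0.015 0;0 0 0.025 0;0 0 0.03 0;0 0 0.03 0;0 0 0.025 0;0 0 0.015 0;0 0 0.005 0;0 0 0 0;0 0 0 0;0 0 0 0"

```text
time: 27.15
tool_pos: [0.5498, -0.1648, 0.2342]
tcp_rot: [-3.105, 0.477, 0.003]
wrist_force: [0.3, 0.3, -4.0]
width: 0.588
grip_force: 64.7
```

Run:
```python
from h import *
s=bot.read_state();t=s["tool_pos"];print(t,s["wrist_force"],s["joint_vel"].round(4))
ang=np.deg2rad(-17.4);ex=np.array([np.cos(ang),np.sin(ang)]);ey=np.array([-ex[1],ex[0]])
im,d,c=shot("side");P=cloud(d,c)
q=P.reshape(-1,3);a=np.c_[(q[:,:2]-t[:2])@ex,(q[:,:2]-t[:2])@ey,q[:,2]]
k=(a[:,0]>.036)&(a[:,0]<.12)&(abs(a[:,1])<.03)&(abs(a[:,2]-t[2])<.03);b=a[k]
print(np.percentile(b,[2,50,98],axis=0).round(4).tolist(),[np.median(b[abs(b[:,0]-x)<.006,2]).round(4) for x in(.045,.06,.075,.09,.1)])
p=R(c).T@(t-np.array(c["position"]));u=int(p[0]/p[2]*c["K"][0][0]+c["K"][0][2]);v=int(p[1]/p[2]*c["K"][1][1]+c["K"][1][2])
cv2.imwrite("pics/e.png",cv2.resize(im[max(v-70,0):v+110,u-100:u+100],None,fx=3,fy=3,interpolation=2))
```

```text
[ 0.54982956 -0.16476486  0.23421155] [ 0.25980906  0.29625117 -4.04142386] [-0.0007 -0.0013 -0.0056 -0.      0.0005  0.0011]
[[0.0377, -0.02, 0.2241], [0.0713, -0.0067, 0.2289], [0.1025, 0.0155, 0.2311]] [np.float64(0.229), np.float64(0.229), np.float64(0.2285), np.float64(0.2293), np.float64(0.2292)]
```

View pics/e.png

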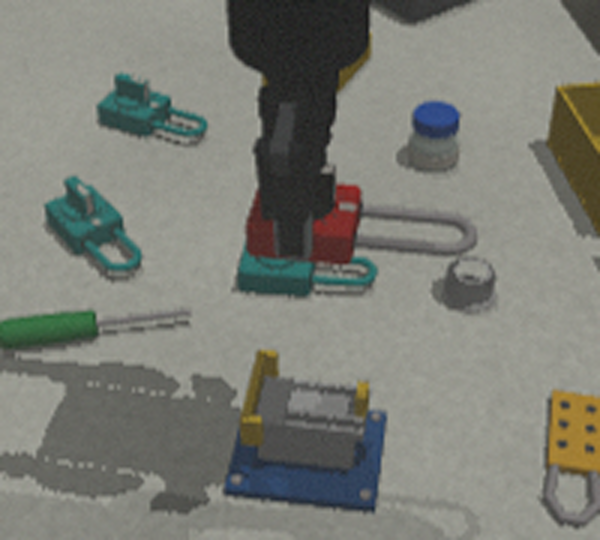

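The lock is held level with its underside about 21 cm up. The shackle is open (bow at 102.5 mm; open would be about 105 less the offset) and the other things are untouched.

```bash
python3 -c "
from workcell import bot
print(bot.finish_job())"
```

```text
the job is handed in; nothing more can be done
None
```

The job is handed in: the red padlock was seated in the cradle, dialled to its white mark and its shackle pulled out about 16 mm, and it is now held level about 21 cm above the bench; the other things looked undisturbed in the final view.

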